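# Extend the telescoping leg of the soil sieve and lock it

## Robot

A 7-joint arm with a two-finger parallel gripper is mounted at the origin on the work surface. World frame = base frame: x ahead of the robot, y to its left, z up, the work surface at z = 0. Lengths are in m, angles in rad, forces in N, time in s.
With the tool pointing down it reaches from about 0.425 to 0.925 m from the base axis. Payload 6.8 kg.
Tool frame: the origin (TCP) lies at the very end of the fingers, on their centre line; the grasp point (between the pads) lies 19 mm behind it; z points along the fingers, x is the direction in which the jaws open and shut, and the axes are right-handed (so a half turn about z gives the same grasp; the last joint's range is limited). The gripper opens to 85 mm and grips with 20 to 120 N. Pads are 22 mm wide; open, the fingers measure 114 mm over their backs; the gripper's body (76 mm by 85 mm) begins 54 mm behind the grasp point. The pads swing forward as they close: fully open they stand 13 mm farther back than shut.
Start: joints at [1.169, 0.477, 0.022, 1.555, -0.011, 1.109, -0.083], TCP at [0.195, -0.646, 0.208] pointing down, gripper open.
Joint ranges: [-2.96, 2.96], [-0.34, 2.1], [-1.41, 1.46], [0.24, 2.44], [-1.37, 4.51], [0.17, 1.92], [-2.96, 2.96]. Speed limits (rad/s): [2.39, 2.39, 3.14, 3.14, 3.14, 3.14, 3.14].

## Interface

Orientations are given as a rotation vector (axis times angle).
In Python, from bench import * gives the robot as it stands.
- The arm moves only by the tool servo_tool, never from a script. Its argument "increments" is one flat list of numbers, 7 for each row, row after row: the shift along the tool's x, y, z in mm, then the turn, a rotation vector about the tool's x, y, z in rad, then the finger opening in mm, from 0 to 85.4. In form: [tx, ty, tz, wx, wy, wz, fingers, tx, ty, tz, wx, wy, wz, fingers, ...]. A call has exactly 8 rows; each row shifts and turns the commanded pose from where the row before left it, along the tool's axes as they then stand; what a row does not reach is not made up. A row lasts 1/8 s, in which the tool goes at most 62.5 mm and 10.7 degrees, less where a joint would pass 70% of its speed; a pose out of reach is approached as far as the arm can. A call is refused whole if a number of a shift passes 62.5 or a number of a turn 0.188, either way. A call with a gripper value outside its range is refused whole. The fingers move at their own pace and stop on an object; "squeeze" is the grip in N (left out, the last holds). Time passes only in rows, so rows that do not move let the fingers close, or fill a call up. It gives the time, the measured TCP pose, the force and the opening at its end, in the units of the state.
- get_obs(): the state, without advancing time (a new reading comes with each control period).
- grab_frame(name): name is "scene" or "top" or "wrist"; returns (picture, depth): 480x640x3 uint8, red, green, blue; 480x640 float32, m along the optical axis (not along the pixel's ray), 0 where there is no reading.
- calibration(name): a dict with "fx", "fy", "cx", "cy" (pixels), "k1" (the pictures are not rectified: a ray, as slopes to the right and down, at radius r is drawn at 1 + k1 r^2 times it, then the intrinsics apply), "eye" and "orientation" of the camera in the world; the wrist camera has in their place "T_tool_cam" (4x4, takes a point from camera to tool coordinates, whose origin is the TCP and whose axes are the tool frame's). Camera axes: x right, y up, looking along -z (the intrinsics and any distortion apply to the point x, -y, -z); pixel columns grow to the right and rows downward; lengths in m; the calibration is good to about 2 mm. A picture is of the moment at which its call begins: read the wrist's pose just before it. calibration takes no time and is no camera call.
- hand_in(): hands the job in, once; it reports no verdict.
The state is a dict: "clock": time; "joints": joint angles; "qvel": joint speeds; "tau": joint torques, N m; "tcp_pos": TCP position; "orientation": TCP orientation; "contact_force": force on the tool from outside, world axes, zero at the start; "moment": the same for the moment, N m; "grip_width": finger opening in m.
Only numpy, scipy, OpenCV 4.12 (cv2) and the standard library are available. Lean on these libraries where they do the work, as an engineer would, in place of code of your own. Each camera call takes 0.05 s, during which the arm holds its last target.

## Task

Set the soil sieve to its working slope: turn the T-handle of the sieve's telescoping leg to unlock it, draw the leg up to its full length until you feel the stop, then turn the handle back fully home so that it locks, and let go. Never force the leg against its lock or its stop, and leave the two pots beside it where they are.

Things in the scene. Friction and masses are not known exactly. Their poses are not given: they have to be found in the camera images.
- sieve: Aluminium soil sieve stand, fixed; placed and turned differently each time. Origin on the bench under the upright telescoping leg; x points along the sieve (310 long, 300 wide) away from the robot, z up; the leg is on the robot's side. A mesh deck (240 x 260, 40 deep) hinges at x = 250, 147 up; its fork rides under the leg's shoulder, so its front rises with the leg, below the handle. (mm)
- sleeve: The leg's fixed upright outer tube, 66 mm diameter, with a 72 mm black cap, top 145 mm above the bench. Origin on the leg axis at bench level. Hidden inside: an upright track with a sideways pocket at its bottom and top, and a key on the leg, 22 mm off the axis, that runs in it. More than 16 N between leg and sleeve (turned or pulled too hard, or pressed down in the upper pocket) is forcing.
- leg: Inner leg with black T-handle, one piece. With the deck it hangs about 4 to 7 N on the hand and sinks if let go unlocked. Origin at the handle bar's centre, 188 mm above the bench at the start. Bar: 90 mm long along its y, 12 thick along its x, 22 tall, to be pinched across the thickness from above at the middle. Below: 10 mm neck, then 52 mm shoulder disc, top 31 mm under the bar centre.
- grip_bar (a point): Centre of the T-handle bar, on the turning axis (same point as the origin of leg).
- leg_twist (a joint): Turn of the leg in its sleeve, rad. 0 = locked, against the locked-side wall (handle bar square across the sieve); grows anticlockwise seen from above. From 0.9 it is clear of the pockets and free to slide, and it is blocked by the other wall at 1.25. At the start 0 to 0.08. Friction about 0.03 N m.
- leg_slide (a joint): How far the leg is drawn up out of its sleeve, m; 0 = fully in. When locked in the upper pocket it rests between 0.050 and 0.092, about 3 mm below the point where the stop is first felt.
- pot_large: Bystander: terracotta pot, 116 mm rim diameter, 105 mm tall, origin at the centre of its underside. Leave alone.
- pot_small: Bystander: terracotta pot, 90 mm rim diameter, 80 mm tall, origin at the centre of its underside. Leave alone.
- cap_top (a point): Centre of the sleeve's cap top. Deep under it hides a rubber-sprung stop, about 4 N per mm; its height differs each time and cannot be seen: first felt at 53 to 95 mm of travel. Only from 3 mm below that first touch to 3 mm above (lightly pressed into the stop) can the leg be turned back into the upper pocket; lower or pressed harder it is blocked.

How it is judged:
On the way, in this order (a step that is already met when the one before it is completed fails the run):
1. the leg is turned to the unlocked side, still pushed in (value of joint leg_twist above 0.85 rad and value of joint leg_slide below 0.02 m), for 0.1 s.
2. the leg is drawn up to the upper pocket, still unlocked (value of joint leg_twist above 0.7 rad and value of joint leg_slide above 0.045 m), for 0.1 s.
At the end, for the whole second after the job is handed in: The leg is extended (drawn up more than 45 mm, which with the handle turned back is only possible in the upper pocket), the handle turned back to within 0.15 rad of the locked wall, the leg at rest and released (value of joint leg_twist below 0.15 rad and value of joint leg_slide above 0.045 m and linear speed of leg below 0.01 m/s and angular speed of leg below 0.1 rad/s and contact force between the fingers and leg below 0.1 N); the robot touches nothing.
It fails at once if the leg is forced against its lock or stop with more than 16 N (contact force between leg and sleeve above 16 N).
It fails at once if the large pot is moved more than 15 mm (distance of pot_large from where it was at the start of the episode above 0.015 m).
It fails at once if the small pot is moved more than 15 mm (distance of pot_small from where it was at the start of the episode above 0.015 m).
It also fails if it takes over 56 s, if anything falls off the work surface, if the arm or the gripper's body presses on something with over 40 N, if the wrist force passes 120 N, or if a joint passes its speed limit or range.

## Working session

There is one attempt and no reset: what is moved stays moved. The work goes in short steps, Python scripts to look and compute and a tool call to move; the robot and the scene stay as the last step left them, time stands still between calls to the robot, and variables do not carry over. Pictures are saved under pics/ and viewed, and the job is handed in when it is done.

Besides the shell and the picture viewer there is one more tool, called after "Call:" as name(argument=value, ...) on one line, values as JSON. servo_tool: Moves the arm, as the interface text tells. Its arguments: {"type":"object","properties":{"increments":{"type":"array","items":{"type":"number"}},"squeeze":{"type":"number"}},"required":["increments"]}

```bash
mkdir -p pics; ls; python3 - <<'E'
from bench import *
import cv2
print(get_obs())
for n in ("scene","top","wrist"):
    o=get_obs()
    p,d=grab_frame(n)
    cv2.imwrite(f"pics/{n}0.png",p[:,:,::-1])
    import numpy as np
    np.save(f"pics/{n}0.npy",d)
    print(n,calibration(n))
E
```

```text
pics
{'clock': 0.0, 'joints': array([ 1.16891798,  0.47779314,  0.02235781,  1.55646213, -0.01148612,
        1.10929851, -0.08310865]), 'qvel': array([ 0.00192644,  0.00156019, -0.00012141, -0.00145409, -0.00017222,
        0.00151452,  0.00042805]), 'tau': array([ 9.05449742e-04, -5.96457767e+01,  1.60835747e+00, -2.81205028e+01,
        1.24339038e-02,  9.33367264e-03,  4.18253933e-06]), 'tcp_pos': array([ 0.19524227, -0.64547897,  0.20722627]), 'orientation': array([-2.52188204e+00,  1.87180779e+00,  2.44928587e-03]), 'contact_force': array([-0.00610068,  0.18683992,  0.61421099]), 'moment': array([-0.05467033,  0.03487073, -0.02381163]), 'grip_width': 0.08565526091356715}
scene {'fx': 525.8058638276225, 'fy': 525.8058638276225, 'cx': 315.5242574498803, 'cy': 249.27415038098502, 'k1': 0.03388500379082375, 'eye': array([ 0.37908475, -0.34546501,  0.93658318]), 'orientation': array([ 0.49263061, -0.09427253, -0.34550483])}
top {'fx': 442.56870256010006, 'fy': 442.56870256010006, 'cx': 328.53528648465067, 'cy': 240.1213988798076, 'k1': -0.10757243731728243, 'eye': array([0.45725783, 0.05107008, 1.04099887]), 'orientation': array([ 0.05395377, -0.04505751, -1.57873963])}
wrist {'fx': 376.8808709092353, 'fy': 376.8808709092353, 'cx': 321.1523096190586, 'cy': 242.97338139005961, 'k1': -0.07882485684465726, 'T_tool_cam': array([[ 9.99999915e-01,  4.04279870e-04,  8.61145565e-05,
        -6.61649896e-04],
       [ 4.11728163e-04, -9.55785976e-01, -2.94062915e-01,
        -7.45637986e-02],
       [-3.65766318e-05,  2.94062926e-01, -9.55786061e-01,
        -1.64371209e-01],
       [ 0.00000000e+00,  0.00000000e+00,  0.00000000e+00,
         1.00000000e+00]])}
```

View pics/scene0.png

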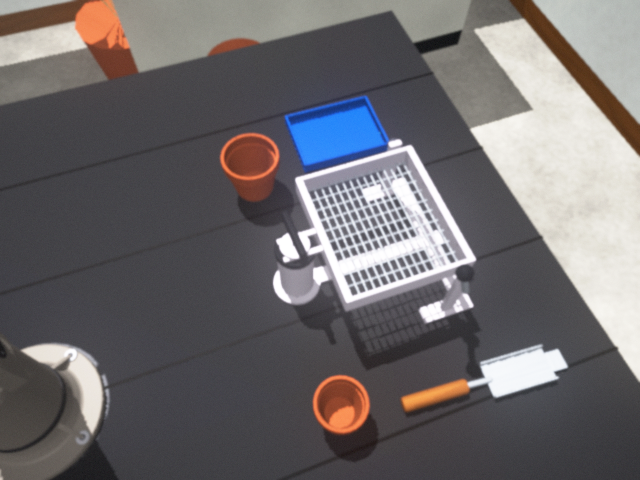

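View pics/top0.png

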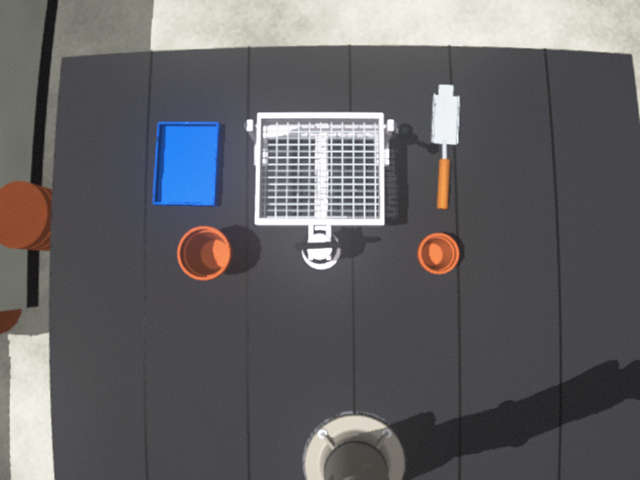

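The top view shows the leg near pixel (320,247), the large pot at (204,253) and the small pot at (438,254). The scene view shows the handle near (293,240). I'll zoom in on the leg in both.

```bash
cat > h.py <<'E'
import numpy as np, cv2
from scipy.spatial.transform import Rotation as R
from bench import *
def cam(n,o=None):
    c=calibration(n)
    if 'eye' in c: return c, np.array(c['eye']), R.from_rotvec(c['orientation']).as_matrix()
    T=np.array(c['T_tool_cam']);Rt=R.from_rotvec(o['orientation']).as_matrix()
    return c, o['tcp_pos']+Rt@T[:3,3], Rt@T[:3,:3]
def rays(c,uv):
    uv=np.asarray(uv,float).reshape(-1,2)
    K=np.array([[c['fx'],0,c['cx']],[0,c['fy'],c['cy']],[0,0,1]])
    p=cv2.undistortPoints(uv[:,None],K,np.array([c['k1'],0,0,0.]))[:,0]
    return np.c_[p[:,0],-p[:,1],-np.ones(len(p))]
def pts(n,uv,d,o=None):
    c,e,Rm=cam(n,o); uv=np.asarray(uv,int).reshape(-1,2)
    z=d[uv[:,1],uv[:,0]]
    return e+(rays(c,uv)*z[:,None])@Rm.T
def onplane(n,uv,h,o=None):
    c,e,Rm=cam(n,o); r=rays(c,uv)@Rm.T
    return e+r*((h-e[2])/r[:,2])[:,None]
def allpts(n,d,o=None):
    uv=np.stack(np.meshgrid(np.arange(640),np.arange(480)),-1).reshape(-1,2)
    P=pts(n,uv,d,o); P[d.reshape(-1)==0]=np.nan
    return P.reshape(480,640,3)
E
python3 - <<'E'
from h import *
for n,(x0,y0,w,h) in {"top":(270,200,100,80),"scene":(240,190,110,120)}.items():
    p=cv2.imread(f"pics/{n}0.png")[y0:y0+h,x0:x0+w]
    cv2.imwrite(f"pics/{n}0c.png",cv2.resize(p,None,fx=5,fy=5,interpolation=cv2.INTER_CUBIC))
    P=allpts(n,np.load(f"pics/{n}0.npy"))
    m=(P[...,2]>.186)&(P[...,2]<.225)
    mm=np.zeros_like(m);mm[y0:y0+h,x0:x0+w]=1;m&=mm
    q=P[m];v=np.argwhere(m);print(n,len(q),v.min(0),v.max(0),q.mean(0),q.min(0),q.max(0))
    if len(q)>10:
        qc=q[:,:2]-q[:,:2].mean(0);w_,V=np.linalg.eigh(qc.T@qc/len(q));print(np.sqrt(w_),V[:,1])
E
```

```text
top 298 [242 295] [249 342] [0.50028767 0.07487598 0.19728929] [0.49390732 0.02998292 0.18614027] [0.5071836  0.11985178 0.20185495]
[0.00351454 0.02537134] [-0.04041957  0.9991828 ]
scene 402 [211 282] [258 306] [0.49994683 0.06992271 0.19590397] [0.49311526 0.0278389  0.18660986] [0.50819222 0.11749949 0.2015078 ]
[0.00361524 0.02638008] [-0.04106412  0.99915651]
```

View pics/top0c.png

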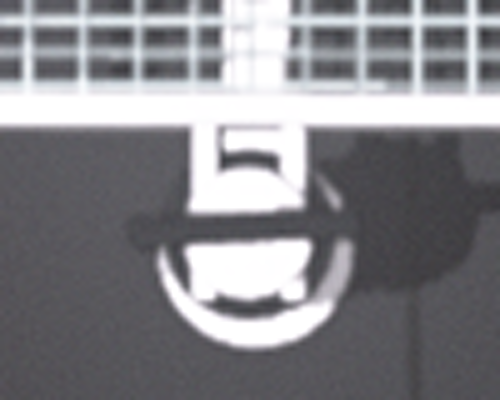

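View pics/scene0c.png

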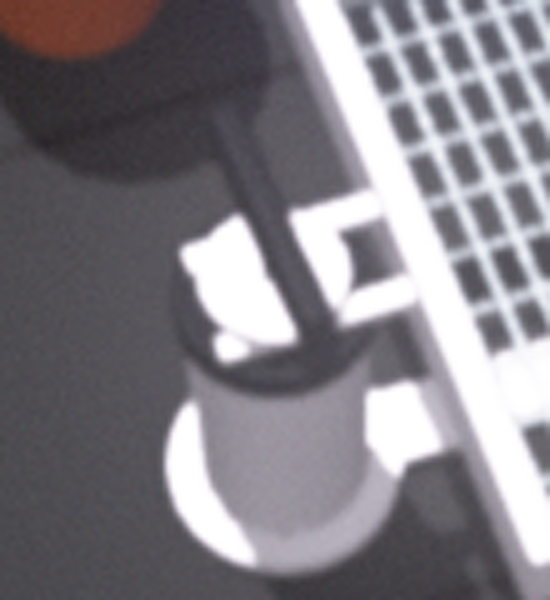

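```bash
python3 - <<'E'
from h import *
d=np.load("pics/top0.npy");P=allpts("top",d);ds=np.load("pics/scene0.npy");Q=allpts("scene",ds)
for u,v in [(270,222),(320,222),(375,222),(258,220),(258,120),(382,220),(382,120),(320,247),(204,232),(204,279),(438,236),(438,272)]: print((u,v),P[v,u].round(4))
# bar by strip along axis
for n,A,(x0,y0,w,h) in (("top",P,(270,200,100,80)),("scene",Q,(240,190,110,120))):
    S=A[y0:y0+h,x0:x0+w].reshape(-1,3)
    q=S[(S[:,2]>.192)&(S[:,2]<.21)]
    print(n,len(q),np.percentile(q,[2,50,98],axis=0).round(4))
    (cx,cy),(w_,h_),a=cv2.minAreaRect((q[:,:2]*1000).astype(np.float32));print(cx,cy,w_,h_,a)
    q=S[(S[:,2]>.150)&(S[:,2]<.165)&(S[:,0]<.53)&(abs(S[:,1]-.074)<.03)]
    print("disc",len(q),q.min(0).round(4),q.max(0).round(4))
# deck side rails direction
D=P[100:226,240:400].reshape(-1,3);D=D[(D[:,2]>.14)]
print(cv2.minAreaRect((D[:,:2]*1000).astype(np.float32)),np.percentile(D[:,2],[1,50,99]))
# two-view triangulation of bar ends from mask extents
E
```

```text
(270, 222) [0.5504 0.1731 0.159 ]
(320, 222) [0.5493 0.0726 0.1599]
(375, 222) [ 0.5488 -0.0379  0.156 ]
(258, 220) [0.5547 0.1974 0.1584]
(258, 120) [0.7611 0.1986 0.1605]
(382, 220) [ 0.5523 -0.0516  0.1598]
(382, 120) [ 0.7591 -0.056   0.1578]
(320, 247) [0.4974 0.072  0.1976]
(204, 232) [0.5386 0.3317 0.0747]
(204, 279) [0.4355 0.3229 0.1026]
(438, 236) [ 0.5256 -0.1862  0.0686]
(438, 272) [ 0.4462 -0.1816  0.0801]
top 293 [[0.494  0.032  0.1937]
 [0.5009 0.0758 0.1974]
 [0.5069 0.1178 0.2005]]
500.58123779296875 74.9174575805664 12.129314422607422 89.81877136230469 2.4463624954223633
disc 394 [0.4754 0.0511 0.15  ] [0.5299 0.0992 0.161 ]
scene 359 [[0.4941 0.0295 0.1929]
 [0.5001 0.0703 0.1969]
 [0.507  0.1148 0.1998]]
500.87939453125 72.73661804199219 12.649436950683594 89.59363555908203 2.609997510910034
disc 430 [0.4749 0.0476 0.1501] [0.5292 0.0987 0.1628]
((660.1621704101562, 71.61315155029297), (316.99932861328125, 232.2987060546875), 89.26161193847656) [0.14095229 0.157373   0.16174773]
```

```bash
cat > sim.py <<'E'
from h import *
def sim(p,rv,rows):
    p=np.array(p,float);Rm=R.from_rotvec(rv).as_matrix();out=[]
    for r in rows:
        p=p+Rm@np.array(r[:3])/1000; Rm=Rm@R.from_rotvec(r[3:6]).as_matrix(); out.append(p.copy())
    return np.array(out),Rm
E
python3 - <<'E'
from sim import *
o=get_obs()
r=[[-9,-52,-12,0,0,-.0825]]*8+[[-9,-52,0,0,0,-.0825]]*8
P,Rm=sim(o['tcp_pos'],o['orientation'],r);print(P.round(3),np.hypot(P[:,0],P[:,1]).round(3));print(Rm.round(3))
t=Rm.T@(np.array([.5007,.0738,.29])-P[-1]);print(t*1000)
print(R.from_rotvec(o['orientation']).as_matrix().round(4))
E
```

```text
[[ 0.242 -0.622  0.219]
 [ 0.288 -0.595  0.231]
 [ 0.33  -0.563  0.243]
 [ 0.37  -0.529  0.256]
 [ 0.407 -0.491  0.268]
 [ 0.441 -0.451  0.28 ]
 [ 0.471 -0.407  0.292]
 [ 0.498 -0.362  0.304]
 [ 0.52  -0.314  0.304]
 [ 0.539 -0.265  0.304]
 [ 0.554 -0.214  0.304]
 [ 0.564 -0.163  0.304]
 [ 0.57  -0.11   0.304]
 [ 0.572 -0.057  0.304]
 [ 0.569 -0.005  0.304]
 [ 0.562  0.048  0.304]] [0.668 0.66  0.653 0.646 0.638 0.63  0.623 0.615 0.608 0.601 0.594 0.587
 0.581 0.575 0.569 0.564]
[[ 0.999  0.043 -0.001]
 [ 0.043 -0.999  0.001]
 [-0.    -0.001 -1.   ]]
[-60.58384181 -28.73934431  14.23875551]
[[ 2.895e-01 -9.572e-01 -5.000e-04]
 [-9.572e-01 -2.895e-01  1.300e-03]
 [-1.400e-03  1.000e-04 -1.000e+00]]
```

Call:
servo_tool(increments=[-9,-52,-12,0,0,-0.0825,85,-9,-52,-12,0,0,-0.0825,85,-9,-52,-12,0,0,-0.0825,85,-9,-52,-12,0,0,-0.0825,85,-9,-52,-12,0,0,-0.0825,85,-9,-52,-12,0,0,-0.0825,85,-9,-52,-12,0,0,-0.0825,85,-9,-52,-12,0,0,-0.0825,85])

```text
clock: 1.15
tcp_pos: [0.4986, -0.3607, 0.3042]
orientation: [-2.994, 0.95, 0.001]
contact_force: [0.5, -0.4, -0.1]
grip_width: 0.0848
```

Call:
servo_tool(increments=[-16,-55,0,0,0,-0.0825,70,-16,-55,0,0,0,-0.0825,60,-16,-55,0,0,0,-0.0825,50,-16,-55,0,0,0,-0.0825,45,-16,-55,0,0,0,-0.0825,40,-16,-55,0,0,0,-0.0825,40,-10,-30,0,0,0,-0.0825,40,0,0,0,0,0,-0.0825,40])

```text
clock: 2.15
tcp_pos: [0.5342, 0.0091, 0.3043]
orientation: [-3.14, -0.081, 0.0]
contact_force: [0.4, -1.2, 0.1]
grip_width: 0.0397
```

```bash
python3 - <<'E'
from sim import *
o=get_obs();p,d=grab_frame("wrist");cv2.imwrite("pics/w1.png",p[:,:,::-1])
P=allpts("wrist",d,o)
m=(P[...,2]>.190)&(P[...,2]<.21)&(abs(P[...,0]-.5)<.03)&(abs(P[...,1]-.074)<.07)
q=P[m];print(len(q),np.percentile(q,[1,50,99],axis=0).round(4),cv2.minAreaRect((q[:,:2]*1000).astype(np.float32)))
Rm=R.from_rotvec(o['orientation']).as_matrix()
print(1000*Rm.T@(np.array([.5007,.0738,.188-.019])-o['tcp_pos']),o['contact_force'],o['moment'],o['joints'])
E
```

```text
2267 [[0.4941 0.0308 0.1912]
 [0.5012 0.077  0.1973]
 [0.508  0.1178 0.1991]] ((500.7724609375, 73.95972442626953), (12.45061206817627, 90.67652130126953), 2.6696865558624268)
[-30.08523832 -66.31887256 135.32630516] [ 0.35904882 -1.15038928  0.07449848] [-0.02562447 -0.01268846 -0.00731235] [ 0.33437904  0.20810315 -0.54477238  1.73829003  0.11370746  1.22671743
 -0.18794318]
```

View pics/w1.png

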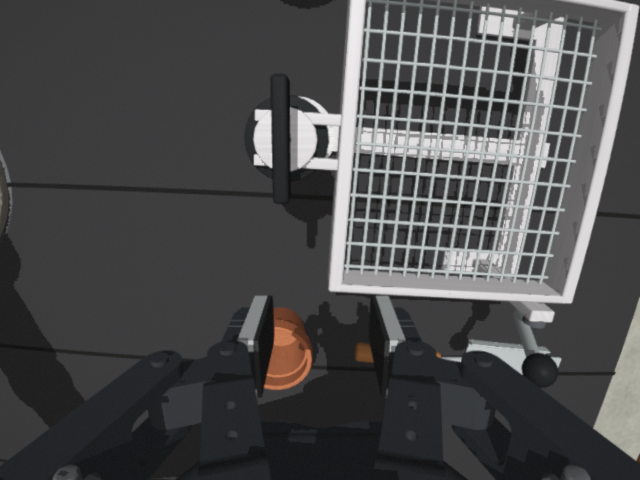

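The wrist view shows the bar from (280,75) to (280,203). It puts the bar centre at (0.5008, 0.0740), top at 0.199 and yaw 0.047, which agrees with the other two cameras.

Call:
servo_tool(increments=[-15,-33,0,0,0,0.005,40,-15,-33.3,0,0,0,0,40,0,0,20,0,0,0,40,0,0,20,0,0,0,40,0,0,20,0,0,0,40,0,0,15,0,0,0,40,0,0,5,0,0,0,40,0,0,0,0,0,0,40])

```text
clock: 3.2
tcp_pos: [0.5023, 0.0711, 0.2243]
orientation: [3.141, 0.059, -0.0]
contact_force: [0.2, 0.8, -0.2]
grip_width: 0.0397
```

```bash
python3 - <<'E'
from sim import *
o=get_obs();p,d=grab_frame("wrist");cv2.imwrite("pics/w2.png",p[:,:,::-1])
Rm=R.from_rotvec(o['orientation']).as_matrix()
print(1000*Rm.T@(np.array([.5008,.0739,.188-.019])-o['tcp_pos']),o['contact_force'],o['moment'],Rm.round(4))
E
```

```text
[-1.42788723 -2.8912834  55.26035232] [ 0.23712981  0.79923397 -0.23370962] [-0.01590081 -0.02495199 -0.01417174] [[ 9.993e-01  3.750e-02 -1.000e-04]
 [ 3.750e-02 -9.993e-01 -0.000e+00]
 [-1.000e-04  0.000e+00 -1.000e+00]]
```

View pics/w2.png

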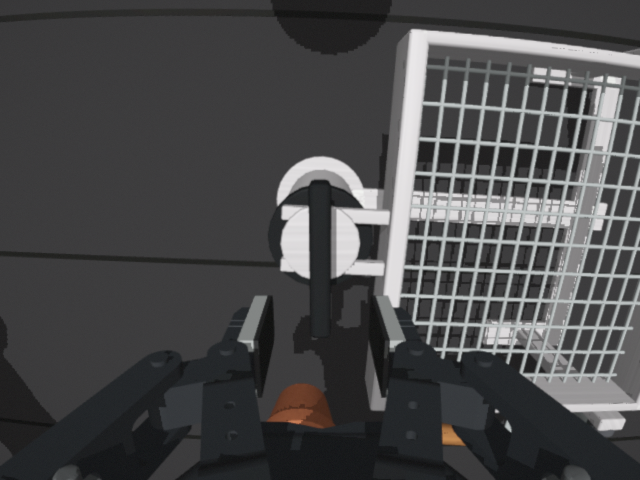

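Call:
servo_tool(increments=[-1.4,-2.9,10,0,0,-0.009,40,0,0,15,0,0,0,38,0,0,15,0,0,0,34,0,0,10,0,0,0,30,0,0,5,0,0,0,26,0,0,0,0,0,0,22,0,0,0,0,0,0,20,0,0,0,0,0,0,20], squeeze=25)

```text
clock: 4.25
tcp_pos: [0.501, 0.0742, 0.1696]
orientation: [-3.141, -0.074, -0.001]
contact_force: [-0.8, -0.4, -0.2]
grip_width: 0.0196
```

```bash
python3 - <<'E'
from sim import *
o=get_obs();p,d=grab_frame("wrist");cv2.imwrite("pics/w3.png",p[:,:,::-1])
Rm=R.from_rotvec(o['orientation']).as_matrix()
print(1000*Rm.T@(np.array([.5008,.0739,.188-.019])-o['tcp_pos']),o['contact_force'],o['moment'],Rm[:2,0].round(4),o['grip_width'])
E
```

```text
[-0.20412662  0.29163166  0.63550055] [-0.7764177  -0.39031296 -0.18789758] [ 0.02829504  0.0397188  -0.03517432] [0.9989 0.0469] 0.019584984442362795
```

View pics/w3.png

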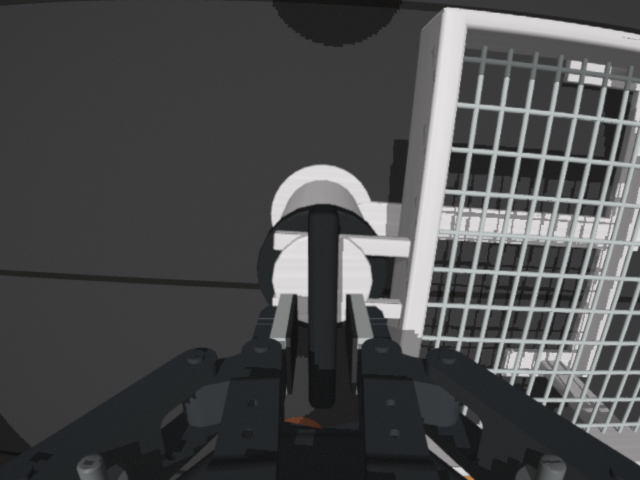

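The bar (columns 310-337) sits centred between the pads (290 and 357), so I'll close on it.

Call:
servo_tool(increments=[0,0,0,0,0,0,16,0,0,0,0,0,0,13,0,0,0,0,0,0,10,0,0,0,0,0,0,8,0,0,0,0,0,0,6,0,0,0,0,0,0,5,0,0,0,0,0,0,5,0,0,0,0,0,0,5], squeeze=30)

```text
clock: 5.3
tcp_pos: [0.5013, 0.0742, 0.1695]
orientation: [-3.141, -0.074, -0.002]
contact_force: [5.2, 0.1, 2.2]
grip_width: 0.0108
```

```bash
cat > st.py <<'E'
from sim import *
o=get_obs();Rm=R.from_rotvec(o['orientation']).as_matrix()
print('t',o['clock'],'p',(o['tcp_pos']*1000).round(1),'yaw',round(np.arctan2(Rm[1,0],Rm[0,0]),4),'tilt',Rm[:2,2].round(4),'F',o['contact_force'].round(2),'M',o['moment'].round(3),'w',o['grip_width'].round(4),'j7',o['joints'][6].round(2))
E
python3 st.py
```

```text
Traceback (most recent call last):
  File "st.py", line 3, in <module>
    print('t',o['clock'],'p',(o['tcp_pos']*1000).round(1),'yaw',round(np.arctan2(Rm[1,0],Rm[0,0]),4),'tilt',Rm[:2,2].round(4),'F',o['contact_force'].round(2),'M',o['moment'].round(3),'w',o['grip_width'].round(4),'j7',o['joints'][6].round(2))
                                                                                                                                                                                           ^^^^^^^^^^^^^^^^^^^^^
AttributeError: 'float' object has no attribute 'round'
```

Call:
servo_tool(increments=[0.3,0,-0.1,0,0,0,5,0,0,0,0,0,0,5,0,0,0,0,0,0,5,0,0,0,0,0,0,5,0,0,0,0,0,0,5,0,0,0,0,0,0,5,0,0,0,0,0,0,5,0,0,0,0,0,0,5])

```text
clock: 6.3
tcp_pos: [0.5013, 0.0742, 0.1695]
orientation: [-3.141, -0.074, -0.001]
contact_force: [4.4, -0.2, 1.8]
grip_width: 0.0109
```

```bash
sed -i "s/o\['grip_width'\].round(4)/round(o['grip_width'],4)/" st.py; python3 st.py
```

```text
t 6.3 p [501.3  74.2 169.5] yaw 0.047 tilt [0.0007 0.0001] F [ 4.45 -0.18  1.79] M [-0.096 -1.157 -0.037] w 0.0109 j7 -0.41
```

Call:
servo_tool(increments=[1.2,0,-0.3,0,0,0,5,0,0,0,0,0,0,5,0,0,0,0,0,-0.02,5,0,0,0,0,0,-0.03,5,0,0,0,0,0,-0.03,5,0,0,0,0,0,-0.02,5,0,0,0,0,0,0,5,0,0,0,0,0,0,5])

```text
clock: 7.3
tcp_pos: [0.5013, 0.0742, 0.1695]
orientation: [3.133, 0.232, -0.003]
contact_force: [0.7, -0.6, 4.8]
grip_width: 0.0109
```

```bash
python3 st.py
```

```text
t 7.3 p [501.3  74.2 169.5] yaw 0.1476 tilt [-0.0016 -0.0004] F [ 0.73 -0.64  4.81] M [-0.082 -0.081 -0.098] w 0.0109 j7 -0.32
```

Call:
servo_tool(increments=[0.2,0,-0.5,0,0,0,5,0,0,-0.3,0,0,0,5,0,0,0,0,0,-0.03,5,0,0,0,0,0,-0.03,5,0,0,0,0,0,-0.03,5,0,0,0,0,0,-0.03,5,0,0,0,0,0,-0.03,5,0,0,0,0,0,0,5])

```text
clock: 8.3
tcp_pos: [0.5013, 0.0741, 0.1699]
orientation: [3.107, 0.466, -0.003]
contact_force: [-4.2, 0.7, -5.2]
grip_width: 0.011
```

```bash
python3 st.py
```

```text
t 8.3 p [501.3  74.1 169.9] yaw 0.2976 tilt [-0.0021 -0.0004] F [-4.15  0.65 -5.19] M [0.238 0.94  0.003] w 0.011 j7 -0.18
```

Call:
servo_tool(increments=[-0.8,-0.2,0.2,0,0,0,5,0,0,0,0,0,-0.05,5,0,0,0,0,0,-0.05,5,0,0,0,0,0,-0.05,5,0,0,0,0,0,-0.05,5,0,0,0,0,0,-0.05,5,0,0,0,0,0,0,5,0,0,0,0,0,0,5])

```text
clock: 9.3
tcp_pos: [0.5013, 0.0741, 0.1702]
orientation: [3.025, 0.847, -0.001]
contact_force: [-4.1, 1.4, -5.6]
grip_width: 0.0111
```

```bash
python3 st.py
```

```text
t 9.3 p [501.3  74.1 170.2] yaw 0.546 tilt [-0.0004 -0.0003] F [-4.13  1.35 -5.61] M [ 0.225  1.005 -0.004] w 0.0111 j7 0.05
```

Call:
servo_tool(increments=[-0.8,-1,0,0,0,0,5,0,0,0,0,0,-0.08,5,0,0,0,0,0,-0.08,5,0,0,0,0,0,-0.08,5,0,0,0,0,0,-0.08,5,0,0,0,0,0,-0.08,5,0,0,0,0,0,-0.08,5,0,0,0,0,0,0,5])

```text
clock: 10.3
tcp_pos: [0.5011, 0.074, 0.1705]
orientation: [2.737, 1.54, 0.002]
contact_force: [-1.4, -3.0, -4.1]
grip_width: 0.011
```

```bash
python3 st.py
```

```text
t 10.3 p [501.1  74.  170.5] yaw 1.0253 tilt [ 0.0014 -0.0004] F [-1.41 -2.98 -4.08] M [-0.392  0.254 -0.003] w 0.011 j7 0.49
```

Call:
servo_tool(increments=[-1,0.1,0,0,0,0,5,0,0,-3,0,0,0,5,0,0,-5,0,0,0,5,0,0,-5,0,0,0,5,0,0,-5,0,0,0,5,0,0,-5,0,0,0,5,0,0,-2,0,0,0,5,0,0,0,0,0,0,5])

```text
clock: 11.3
tcp_pos: [0.501, 0.074, 0.1961]
orientation: [2.736, 1.542, 0.004]
contact_force: [6.1, 0.0, -3.6]
grip_width: 0.0105
```

```bash
python3 st.py
```

```text
t 11.3 p [501.   74.  196.1] yaw 1.0267 tilt [0.0025 0.0004] F [ 6.05  0.   -3.59] M [ 0.068 -1.1    0.042] w 0.0105 j7 0.53
```

Call:
servo_tool(increments=[0.9,1.5,0,0,0,0,5,0,0,-3,0,0,0,5,0,0,-4,0,0,0,5,0,0,-4,0,0,0,5,0,0,-4,0,0,0,5,0,0,-4,0,0,0,5,0,0,-2,0,0,0,5,0,0,0,0,0,0,5])

```text
clock: 12.3
tcp_pos: [0.5011, 0.0739, 0.2163]
orientation: [-2.736, -1.543, 0.001]
contact_force: [-3.6, 2.5, -3.3]
grip_width: 0.0108
```

```bash
python3 st.py
```

```text
t 12.3 p [501.1  73.9 216.3] yaw 1.0272 tilt [-0.0009 -0.0001] F [-3.62  2.52 -3.33] M [ 0.528  0.763 -0.011] w 0.0108 j7 0.55
```

```bash
python3 - <<'E'
from sim import *
p,d=grab_frame("scene");cv2.imwrite("pics/s4.png",cv2.resize(p[130:340,200:480,::-1],None,fx=2.8,fy=2.8))
E
```

```text
(no output)
```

View pics/s4.png

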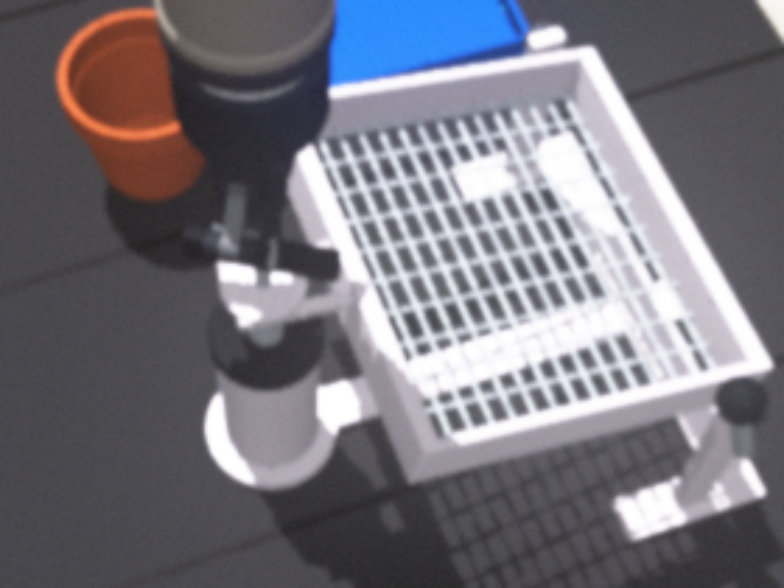

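The leg and deck rise together: the shoulder is at about (262,290) in the crop, clear of the cap at (265,330). I'll go up slowly from here and watch Fz.

Call:
servo_tool(increments=[0.1,-0.7,-1,0,0,0,5,0,0,-1,0,0,0,5,0,0,-1,0,0,0,5,0,0,-1,0,0,0,5,0,0,-1,0,0,0,5,0,0,0,0,0,0,5,0,0,0,0,0,0,5,0,0,0,0,0,0,5])

```text
clock: 13.35
tcp_pos: [0.5011, 0.074, 0.2213]
orientation: [2.736, 1.543, -0.0]
contact_force: [-2.8, 0.1, -4.0]
grip_width: 0.011
```

```bash
python3 st.py
```

```text
t 13.35 p [501.1  74.  221.3] yaw 1.0268 tilt [ 0.     -0.0003] F [-2.78  0.05 -3.96] M [-0.019  0.559  0.046] w 0.011 j7 0.55
```

Call:
servo_tool(increments=[-0.2,-0.3,-0.6,0,0,0,5,0,0,-0.6,0,0,0,5,0,0,-0.6,0,0,0,5,0,0,-0.6,0,0,0,5,0,0,-0.6,0,0,0,5,0,0,0,0,0,0,5,0,0,0,0,0,0,5,0,0,0,0,0,0,5])

```text
clock: 14.35
tcp_pos: [0.5011, 0.074, 0.2244]
orientation: [2.736, 1.543, 0.001]
contact_force: [1.1, -2.3, -4.4]
grip_width: 0.0107
```

Call:
servo_tool(increments=[0,0,-0.6,0,0,0,5,0,0,-0.6,0,0,0,5,0,0,-0.6,0,0,0,5,0,0,-0.6,0,0,0,5,0,0,0,0,0,0,5,0,0,0,0,0,0,5,0,0,0,0,0,0,5,0,0,0,0,0,0,5])

```text
clock: 15.35
tcp_pos: [0.501, 0.074, 0.2268]
orientation: [2.736, 1.543, 0.001]
contact_force: [4.3, -3.0, -4.3]
grip_width: 0.0107
```

Call:
servo_tool(increments=[-0.1,0.6,-0.6,0,0,0,5,0,0,-0.6,0,0,0,5,0,0,-0.6,0,0,0,5,0,0,-0.6,0,0,0,5,0,0,-0.6,0,0,0,5,0,0,-0.3,0,0,0,5,0,0,0,0,0,0,5,0,0,0,0,0,0,5])

```text
clock: 16.35
tcp_pos: [0.501, 0.074, 0.2299]
orientation: [-2.736, -1.543, 0.0]
contact_force: [1.0, -0.0, -5.1]
grip_width: 0.0108
```

Call:
servo_tool(increments=[0,0,-0.5,0,0,0,5,0,0,-0.5,0,0,0,5,0,0,-0.5,0,0,0,5,0,0,-0.5,0,0,0,5,0,0,0,0,0,0,5,0,0,0,0,0,0,5,0,0,0,0,0,0,5,0,0,0,0,0,0,5])

```text
clock: 17.35
tcp_pos: [0.5011, 0.0739, 0.2319]
orientation: [-2.736, -1.543, 0.0]
contact_force: [-1.8, 0.8, -4.0]
grip_width: 0.0106
```

Noise, no stop yet.

Call:
servo_tool(increments=[0,-0.2,-0.6,0,0,0,5,0,0,-0.6,0,0,0,5,0,0,-0.6,0,0,0,5,0,0,-0.6,0,0,0,5,0,0,-0.6,0,0,0,5,0,0,-0.3,0,0,0,5,0,0,0,0,0,0,5,0,0,0,0,0,0,5])

```text
clock: 18.35
tcp_pos: [0.5011, 0.0739, 0.2353]
orientation: [2.736, 1.543, 0.0]
contact_force: [-0.6, 2.0, -4.0]
grip_width: 0.0109
```

Call:
servo_tool(increments=[0,0,-0.6,0,0,0,5,0,0,-0.6,0,0,0,5,0,0,-0.6,0,0,0,5,0,0,-0.6,0,0,0,5,0,0,-0.6,0,0,0,5,0,0,-0.3,0,0,0,5,0,0,0,0,0,0,5,0,0,0,0,0,0,5])

```text
clock: 19.35
tcp_pos: [0.5011, 0.0739, 0.2386]
orientation: [2.736, 1.543, 0.0]
contact_force: [-1.1, 2.2, -4.7]
grip_width: 0.011
```

Call:
servo_tool(increments=[0.1,-0.3,-0.6,0,0,0,5,0,0,-0.6,0,0,0,5,0,0,-0.6,0,0,0,5,0,0,-0.6,0,0,0,5,0,0,-0.6,0,0,0,5,0,0,-0.3,0,0,0,5,0,0,0,0,0,0,5,0,0,0,0,0,0,5])

```text
clock: 20.35
tcp_pos: [0.501, 0.0739, 0.2419]
orientation: [2.736, 1.543, 0.0]
contact_force: [2.4, -0.5, -5.1]
grip_width: 0.0109
```

Call:
servo_tool(increments=[0,0.2,-0.6,0,0,0,5,0,0,-0.6,0,0,0,5,0,0,-0.6,0,0,0,5,0,0,-0.6,0,0,0,5,0,0,-0.6,0,0,0,5,0,0,0,0,0,0,5,0,0,0,0,0,0,5,0,0,0,0,0,0,5])

```text
clock: 21.35
tcp_pos: [0.501, 0.0739, 0.2449]
orientation: [2.736, 1.543, 0.0]
contact_force: [0.5, -0.1, -3.8]
grip_width: 0.0109
```

Call:
servo_tool(increments=[0,0,-0.6,0,0,0,5,0,0,-0.6,0,0,0,5,0,0,-0.6,0,0,0,5,0,0,-0.6,0,0,0,5,0,0,-0.6,0,0,0,5,0,0,-0.3,0,0,0,5,0,0,0,0,0,0,5,0,0,0,0,0,0,5])

```text
clock: 22.35
tcp_pos: [0.501, 0.0739, 0.2479]
orientation: [-2.736, -1.543, 0.0]
contact_force: [4.4, 0.8, -13.2]
grip_width: 0.0111
```

Stop felt: about 9 N extra, which means the first touch was near z = 0.2457. I'll back off 2 mm and check.

Call:
servo_tool(increments=[0.3,0.4,1,0,0,0,5,0,0,1,0,0,0,5,0,0,0,0,0,0,5,0,0,0,0,0,0,5,0,0,0,0,0,0,5,0,0,0,0,0,0,5,0,0,0,0,0,0,5,0,0,0,0,0,0,5])

```text
clock: 23.35
tcp_pos: [0.5011, 0.0739, 0.246]
orientation: [-2.736, -1.543, 0.001]
contact_force: [-4.4, -1.2, -3.2]
grip_width: 0.0107
```

```bash
python3 st.py
```

```text
t 23.35 p [501.1  73.9 246. ] yaw 1.0269 tilt [-0.0008 -0.0002] F [-4.43 -1.22 -3.19] M [-0.244  0.955  0.052] w 0.0107 j7 0.57
```

Call:
servo_tool(increments=[-0.3,-0.5,0,0,0,0,5,0,0,0,0,0,0.05,5,0,0,0,0,0,0.05,5,0,0,0,0,0,0.05,5,0,0,0,0,0,0.05,5,0,0,0,0,0,0.05,5,0,0,0,0,0,0,5,0,0,0,0,0,0,5])

```text
clock: 24.35
tcp_pos: [0.5012, 0.0741, 0.2461]
orientation: [2.907, 1.191, 0.001]
contact_force: [-0.6, -0.2, -5.8]
grip_width: 0.011
```

```bash
python3 st.py
```

```text
t 24.35 p [501.2  74.1 246.1] yaw 0.7778 tilt [0.0005 0.0001] F [-0.6  -0.17 -5.77] M [-0.159  0.326 -0.024] w 0.011 j7 0.34
```

Call:
servo_tool(increments=[0,0,0,0,0,0.05,5,0,0,0,0,0,0.05,5,0,0,0,0,0,0.05,5,0,0,0,0,0,0.05,5,0,0,0,0,0,0.05,5,0,0,0,0,0,0.05,5,0,0,0,0,0,0,5,0,0,0,0,0,0,5])

```text
clock: 25.35
tcp_pos: [0.5013, 0.0741, 0.2462]
orientation: [-3.052, -0.744, -0.001]
contact_force: [-0.7, 0.0, -5.0]
grip_width: 0.0107
```

```bash
python3 st.py
```

```text
t 25.35 p [501.3  74.1 246.2] yaw 0.4782 tilt [0.0007 0.0003] F [-0.7   0.03 -4.99] M [-0.081  0.089 -0.021] w 0.0107 j7 0.05
```

Call:
servo_tool(increments=[0,0,0,0,0,0.05,5,0,0,0,0,0,0.05,5,0,0,0,0,0,0.05,5,0,0,0,0,0,0.05,5,0,0,0,0,0,0.05,5,0,0,0,0,0,0.05,5,0,0,0,0,0,0.04,5,0,0,0,0,0,0,5])

```text
clock: 26.35
tcp_pos: [0.5014, 0.0742, 0.2463]
orientation: [-3.134, -0.217, -0.002]
contact_force: [0.0, 0.2, -4.9]
grip_width: 0.011
```

```bash
python3 st.py
```

```text
t 26.35 p [501.4  74.2 246.3] yaw 0.1381 tilt [0.001  0.0003] F [ 0.01  0.18 -4.94] M [-0.073 -0.085 -0.044] w 0.011 j7 -0.27
```

Call:
servo_tool(increments=[0,0,0,0,0,0.03,5,0,0,0,0,0,0.03,5,0,0,0,0,0,0.03,5,0,0,0,0,0,0,5,0,0,0,0,0,0,5,0,0,0,0,0,0,5,0,0,0,0,0,0,5,0,0,0,0,0,0,5])

```text
clock: 27.35
tcp_pos: [0.5013, 0.0741, 0.2462]
orientation: [-3.14, -0.074, -0.001]
contact_force: [4.7, 0.7, -6.5]
grip_width: 0.0105
```

```bash
python3 st.py
```

```text
t 27.35 p [501.3  74.1 246.2] yaw 0.047 tilt [0.0008 0.0003] F [ 4.73  0.65 -6.47] M [ 0.135 -0.983 -0.034] w 0.0105 j7 -0.36
```

Call:
servo_tool(increments=[0.6,0,0,0,0,0.015,5,0,0,0,0,0,0.015,5,0,0,0,0,0,0,5,0,0,0,0,0,0,5,0,0,0,0,0,0,5,0,0,0,0,0,0,5,0,0,0,0,0,0,5,0,0,0,0,0,0,5])

```text
clock: 28.35
tcp_pos: [0.5014, 0.0741, 0.246]
orientation: [-3.141, -0.027, 0.0]
contact_force: [0.7, 0.9, -3.1]
grip_width: 0.0112
```

```bash
python3 st.py
```

```text
t 28.35 p [501.4  74.1 246. ] yaw 0.0171 tilt [-0.0003  0.    ] F [ 0.74  0.89 -3.15] M [ 0.236 -0.255  0.05 ] w 0.0112 j7 -0.39
```

Call:
servo_tool(increments=[0,0,0,0,0,0.012,5,0,0,0,0,0,0,5,0,0,0,0,0,0,5,0,0,0,0,0,0,5,0,0,0,0,0,0,5,0,0,0,0,0,0,5,0,0,0,0,0,0,5,0,0,0,0,0,0,5])

```text
clock: 29.35
tcp_pos: [0.5014, 0.0742, 0.246]
orientation: [-3.142, -0.008, 0.0]
contact_force: [0.5, 2.7, -3.9]
grip_width: 0.0106
```

```bash
python3 st.py
```

```text
t 29.35 p [501.4  74.2 246. ] yaw 0.0051 tilt [-0.0002  0.    ] F [ 0.46  2.68 -3.93] M [ 0.415 -0.039 -0.034] w 0.0106 j7 -0.4
```

Call:
servo_tool(increments=[0,0,0.5,0,0,0.005,5,0,0,0.5,0,0,0,5,0,0,0.5,0,0,0,5,0,0,0.5,0,0,0,5,0,0,0.5,0,0,0,5,0,0,0,0,0,0,5,0,0,0,0,0,0,5,0,0,0,0,0,0,5])

```text
clock: 30.35
tcp_pos: [0.5014, 0.0741, 0.2435]
orientation: [-3.142, 0.0, 0.0]
contact_force: [-0.2, 2.8, -5.1]
grip_width: 0.0107
```

```bash
python3 st.py
```

```text
t 30.35 p [501.4  74.1 243.5] yaw -0.0 tilt [-0.0002  0.0001] F [-0.18  2.78 -5.14] M [ 0.525  0.097 -0.007] w 0.0107 j7 -0.41
```

Call:
servo_tool(increments=[0,0,0.3,0,0,0,5,0,0,0.3,0,0,0,5,0,0,0,0,0,0,5,0,0,0,0,0,0,5,0,0,0,0,0,0,5,0,0,0,0,0,0,5,0,0,0,0,0,0,5,0,0,0,0,0,0,5])

```text
clock: 31.35
tcp_pos: [0.5015, 0.0741, 0.2431]
orientation: [3.142, -0.0, 0.0]
contact_force: [-3.4, 1.7, 1.9]
grip_width: 0.0108
```

```bash
python3 st.py
```

```text
t 31.35 p [501.5  74.1 243.1] yaw -0.0 tilt [ 0.     -0.0001] F [-3.39  1.68  1.9 ] M [0.489 0.883 0.033] w 0.0108 j7 -0.41
```

It's resting on the pocket floor (Fz changed sign), so I'll release.

Call:
servo_tool(increments=[-0.4,0,-0.3,0,0,0,8,0,0,0,0,0,0,11,0,0,0,0,0,0,14,0,0,0,0,0,0,18,0,0,0,0,0,0,24,0,0,0,0,0,0,30,0,0,0,0,0,0,34,0,0,0,0,0,0,36])

```text
clock: 32.35
tcp_pos: [0.5011, 0.0741, 0.2433]
orientation: [3.142, -0.0, 0.0]
contact_force: [-0.7, -0.1, -0.2]
grip_width: 0.0356
```

Call:
servo_tool(increments=[0,0,-5,0,0,0,38,0,0,-10,0,0,0,38,0,0,-15,0,0,0,38,0,0,-20,0,0,0,38,0,0,-20,0,0,0,38,0,20,-15,0,0,0,38,0,40,0,0,0,0,38,0,10,0,0,0,0,38])

```text
clock: 33.35
tcp_pos: [0.5014, 0.0013, 0.3294]
orientation: [3.141, -0.006, 0.002]
contact_force: [0.5, -0.0, -0.6]
grip_width: 0.038
```

```bash
python3 st.py; python3 - <<'E'
from sim import *
o=get_obs();p,d=grab_frame("wrist");cv2.imwrite("pics/w5.png",p[:,:,::-1])
P=allpts("wrist",d,o)
m=(P[...,2]>.262)&(P[...,2]<.29)&(abs(P[...,0]-.5)<.03)&(abs(P[...,1]-.074)<.07)
q=P[m];print(len(q),np.percentile(q,[1,50,99],axis=0).round(4),cv2.minAreaRect((q[:,:2]*1000).astype(np.float32)))
p,d=grab_frame("top");cv2.imwrite("pics/t5.png",p[:,:,::-1])
P=allpts("top",d)
for u,v in [(204,279),(438,272)]: print(P[v,u].round(4))
E
```

```text
t 33.35 p [501.4   1.3 329.4] yaw -0.004 tilt [ 0.0013 -0.0011] F [ 0.49 -0.02 -0.64] M [-0.001 -0.004  0.02 ] w 0.038 j7 -0.2
3297 [[0.495  0.0314 0.268 ]
 [0.501  0.0767 0.2709]
 [0.5069 0.1174 0.2727]] ((500.9017028808594, 74.10791015625), (11.967618942260742, 89.03292083740234), 0.1181974858045578)
[0.4356 0.3217 0.1067]
[ 0.4538 -0.0225  0.737 ]
```

View pics/w5.png

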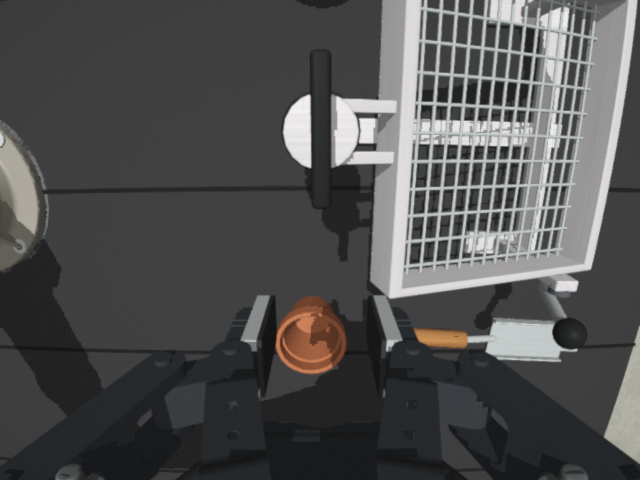

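View pics/t5.png

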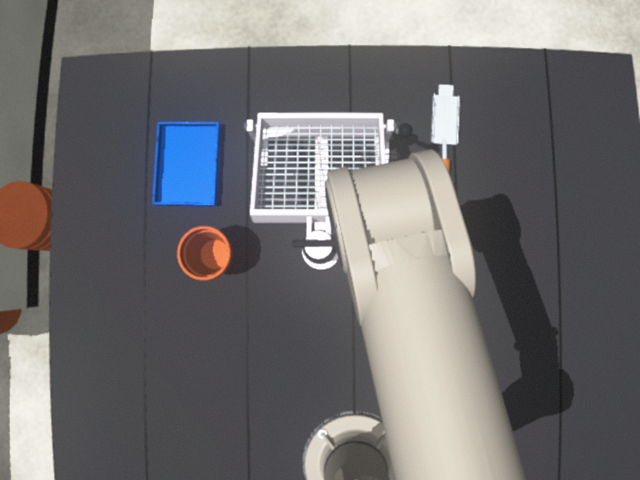

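The wrist view shows the released handle at (320,128), square across the sieve (yaw 0.002). Its top is at 0.272, so it is up about 73 mm. The top view shows the large pot in the same place. The small pot is hidden there, but the wrist view shows it upright at (312,335).

```bash
python3 st.py; python3 -c "
from bench import *
print(hand_in())"
```

```text
t 33.45 p [501.3   3.  329. ] yaw -0.0024 tilt [ 0.0007 -0.0002] F [0.16 0.66 0.27] M [0.056 0.032 0.009] w 0.0381 j7 -0.21
the job is handed in; nothing more can be done
None
```

The sieve leg is drawn up and locked in its upper pocket. I handed the job in at 33.5 s of the 56 s allowed, but the interface gives no verdict.

- **What I did:** I pinched the T-handle and turned it to about 1.03 rad to unlock it. Then I drew the leg up about 76 mm, until I felt the stop, with about 9 N more pull than the leg's weight. I backed off 2 mm, turned the handle home, lowered it onto the pocket floor and let go.
- **Last checks:** With the hand clear, the wrist camera showed the bar square across the sieve (yaw 0.002 rad). Its top was at z = 0.272 m, so the leg stands about 73 mm out, as expected for 3 mm below the stop. The tool force was near zero.
- **Pots:** The large pot's rim measured within about 4 mm of its starting place, close to the camera error. The small pot was hidden by the arm in the last top view. I saw it standing upright in the wrist view and never touched it, but did not re-measure it.
- **Not confirmed:** I felt no clear torque rise at the locked wall. That the handle is fully home rests on its angle against the sieve deck, good to about 0.02 rad. The force between leg and sleeve can't be read directly. The most I felt at the wrist was about 14 N in all, with the leg's weight included.

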